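# Find the potted housing by weight and clamp it in the force stand

## Robot

A 6-joint arm with a two-finger parallel gripper is mounted at the origin on the work surface. World frame = base frame: x ahead of the robot, y to its left, z up, the work surface at z = 0. Lengths are in m, angles in rad, forces in N, time in s.
With the tool pointing down it reaches from about 0.275 to 0.85 m from the base axis. Payload 19 kg.
Tool frame: the origin (TCP) lies on the mounting face of the last link; the fingertips stand 173 mm ahead of it and the grasp point (between the pads) lies 155 mm ahead of it (env.grasp_offset is the distance from the TCP to the grasp point, in m); z points along the fingers, y is the line along which they close (so a half turn about z gives the same grasp; the last joint's range is limited). The gripper opens to 85 mm and grips with 20 to 120 N. Pads are 22 mm wide; open, the fingers measure 114 mm over their backs; the gripper's body (76 mm by 85 mm) begins 54 mm behind the grasp point. The pads swing forward as they close: fully open they stand 13 mm farther back than shut.
Start: joints at [-1.467, 0.15, 1.437, -0, 1.554, -0.134], TCP at [0.135, -0.559, 0.405] pointing down, gripper open.
Joint ranges: [-2.8, 2.8], [-0.68, 2.1], [0.12, 2.68], [-1.39, 4.53], [0.16, 2.79], [-2.81, 2.81]. Speed limits (rad/s): [1.89, 1.89, 2.22, 3.01, 3.01, 3.01].

## Interface

Orientations are given as a rotation vector (axis times angle).
In Python, from cell import read_state, imaging, job, env gives the robot as it stands. The module is installed in compiled form; this text tells all that it offers.
- The arm moves only by the tool move_arm, never from a script. Its arguments are lists of equal length, an entry for each row: "offset": the shift along the tool's x, y, z in units of 0.3 m (1.0 is 0.3 m), a list of three; "dr": the turn, a rotation vector about the tool's x, y, z in units of 360 degrees (1.0 is 360 degrees), a list of three. In form: {"offset": [[dx, dy, dz], ...], "dr": [[wx, wy, wz], ...]}. A call has exactly 10 rows; each row is the pose to reach, as a shift and turn from the pose commanded when the call began, along the tool's axes at that moment, turning the shorter way round; what a row does not reach only later rows make up. A row lasts 1/12 s, in which the tool goes at most 41.7 mm and 7.16 degrees, less where a joint would pass 70% of its speed; a pose out of reach is approached as far as the arm can. A call with a number of a shift or a turn outside -1 to 1 is refused whole. A call with a gripper value outside its range is refused whole. "hand" is the closure, from -1 (fully open) to 1 (shut), set as the call begins (left out, the last holds). The fingers move at their own pace and stop on an object; "squeeze" is the grip in N (left out, the last holds). Time passes only in rows, so rows that repeat a pose let the fingers close, or fill a call up. It gives the time, the measured TCP pose, the force, the opening and the grip force at its end, in the units of the state.
- read_state(): the state, without advancing time (a new reading comes with each control period).
- imaging.read_camera(name): name is "scene" or "top" or "wrist"; returns (picture, depth): 384x512x3 uint8, red, green, blue; 384x512 float32, m along the optical axis (not along the pixel's ray), 0 where there is no reading.
- imaging.camera_params(name): a dict with "mtx" (3x3 intrinsics, pixels), "k1" (the pictures are not rectified: a ray, as slopes to the right and down, at radius r is drawn at 1 + k1 r^2 times it, then the intrinsics apply), "view" (4x4, takes a point from world to camera coordinates). Camera axes: x right, y up, looking along -z (the intrinsics and any distortion apply to the point x, -y, -z); pixel columns grow to the right and rows downward; lengths in m; the calibration is good to about 2 mm. A picture is of the moment at which its call begins: read the wrist's pose just before it. camera_params takes no time and is no camera call; for the wrist camera it gives the pose at the moment of the call.
- job.finish_job(): hands the job in; it is judged then, once.
The state is a dict: "clock": time; "joints": joint angles; "dq": joint speeds; "tau": joint torques, N m; "ee_pos": TCP position; "orientation": TCP orientation; "contact_force": force on the tool from outside, world axes, zero at the start; "ft_torque": the same for the moment, N m; "opening": finger opening in m; "grip_force": force on a finger pad.
Only numpy, scipy, OpenCV 4.12 (cv2) and the standard library are available. Lean on these libraries where they do the work, as an engineer would, in place of code of your own. Each camera call takes 0.05 s, during which the arm holds its last target. There are 200 camera calls.

## Task

Two of the three identical-looking metal housings are empty and one is filled with resin, so it is clearly heavier: find it by feel, and stand it upright and lengthwise on the weigh plate of the force stand, its end seated against the back stop, leaving the two light ones standing on the bench. Then slide the gauge carriage by its handle until you feel the spindle bear firmly on the housing, without overloading the gauge, leave it bearing there with the housing fully home against the stop, and last of all press the record button on the console. Do not tip a housing over or disturb the other things on the bench.

Things in the scene. Friction and masses are not known exactly. Their poses are not given: they have to be found in the camera images.
- housing_a: die-cast metal housing, a closed box 90 mm long (its x), 50 mm wide (its y), 60 mm high (lid plate and screws to 64 mm); origin at the centre of its underside. The three look the same; an empty one weighs about 0.25 kg, the filled one about 0.6 kg (each within 15 percent). Which is the filled one is not known; it starts in any of the three places
- housing_b: die-cast metal housing, a closed box 90 mm long (its x), 50 mm wide (its y), 60 mm high (lid plate and screws to 64 mm); origin at the centre of its underside. The three look the same; an empty one weighs about 0.25 kg, the filled one about 0.6 kg (each within 15 percent). Which is the filled one is not known; it starts in any of the three places
- housing_c: die-cast metal housing, a closed box 90 mm long (its x), 50 mm wide (its y), 60 mm high (lid plate and screws to 64 mm); origin at the centre of its underside. The three look the same; an empty one weighs about 0.25 kg, the filled one about 0.6 kg (each within 15 percent). Which is the filled one is not known; it starts in any of the three places
- stand: horizontal force stand, a cream base 120 mm (its x) by 400 mm (its y) fixed to the bench; origin at bench height. Its y axis is the direction of the rail: carriage and gauge at the -y end, back stop at the +y end
- seat (a point): point on the force stand at the foot of the back stop: on the stop's flat face (it faces the stand's -y, 90 mm wide, 60 mm high), midway across, at the height of the weigh plate's top (30 mm above the bench) when unloaded. A housing lying along the stand's y with its end against the stop has its origin 45 mm from here towards the stand's -y. Axes as the stand's
- weigh_plate (a joint): sink of the sprung aluminium weigh plate, m: 0 raised, 0.005 fully down. An empty housing does not move it, the filled one sinks it fully. The plate is 84 mm (stand's x) by 130 mm (stand's y), from 2 mm short of the back stop's face to 132 mm from it in the stand's -y
- carriage (a joint): travel of the gauge carriage towards the back stop, m: 0 to 0.14. It drags with about 8 N and stays where it is left
- handle (a point): top centre of the carriage's upright handle, a black block 40 mm (stand's x) by 16 mm (stand's y), standing 52 mm clear (its top 152 mm above the bench, gauge case top at 91 mm); it moves with the carriage. The spindle's free tip is 126 mm from it towards the stand's +y
- spindle_tip (a point): centre of the flat tip (28 mm disc) of the gauge's sprung spindle, 56 mm above the bench; the tip moves with the carriage, towards the stand's +y
- spindle (a joint): how far the spindle is pressed into the gauge, m: 0 free, 0.022 at most. Spring 600 N/m: 0.003 is 1.8 N, 0.016 is 9.6 N; above 0.0185 (11 N) the gauge is overloaded. When the handle is let go the carriage's own drag holds up to about 8 N
- console: cream console box 80 by 100 by 35 mm, fixed; origin under its centre
- record (a joint): travel of the record button on the console, m: 0 up, 0.006 fully down (about 4 N)
- record_top (a point): centre of the top of the round black record button, 36 mm across, on the console; it is pressed straight down
- weight: steel calibration weight 44 mm across, 65 mm high; bystander. Origin under its centre
- tape_roll: roll of blue tape lying flat, 60 mm across, 20 mm high; bystander. Origin under its centre
- sample_block: dark steel block 50 by 70 by 30 mm; bystander. Origin under its centre
- driver: screwdriver lying on the bench; bystander
- caliper: caliper 200 mm long lying on the bench; bystander. Origin at the middle of its beam
- mug: white mug 80 mm across, 95 mm high; bystander. Origin under its centre
There are look-alikes about, which are no part of the job. What is shaped like the housing_b but blue or pink is not meant. What is shaped like the housing_a but red is not meant.

How it is judged:
By the outcome, as a careful person would: the job done as asked, in the order asked, and still so for the second after the job is handed in, with the robot touching nothing.
It also fails if it takes over 72 s, if anything falls off the work surface, if the arm or the gripper's body presses on something with over 40 N, if the wrist force passes 120 N, or if a joint passes its speed limit or range.

## Working session

There is one attempt and no reset: what is moved stays moved. The work goes in short steps, Python scripts to look and compute and a tool call to move; the robot and the scene stay as the last step left them, time stands still between calls to the robot, and variables do not carry over. Pictures are saved under pics/ and viewed, at most 10 in all, crops included, and the job is handed in when it is done.

Besides the shell and the picture viewer there is one more tool, called after "Call:" by a JSON object that holds its "op" and its "data", one argument or row to a line. move_arm: Moves the arm, as the interface text tells. Shifts and turns lie within -1 to 1; 1 stands for 0.3 m of shift or 360 degrees of turn. Its arguments: {"type":"object","properties":{"offset":{"type":"array"},"dr":{"type":"array"},"hand":{"type":"number"},"squeeze":{"type":"number"}},"required":["offset","dr"]}

```bash
mkdir -p pics; cat > h.py <<'E'
import numpy as np, cv2
from scipy.spatial.transform import Rotation as R
from cell import read_state, imaging, job, env
def snap(n):
    p=imaging.camera_params(n); im,d=imaging.read_camera(n); return im,d,p
def unproj(p,u,v,d):
    K=np.array(p['mtx']);u=np.atleast_1d(u).astype(float);v=np.atleast_1d(v).astype(float)
    xd=(u-K[0,2])/K[0,0]; yd=(v-K[1,2])/K[1,1]; x,y=xd.copy(),yd.copy()
    for _ in range(15):
        s=1+p['k1']*(x*x+y*y); x,y=xd/s,yd/s
    T=np.linalg.inv(np.array(p['view']))
    r=np.stack([x,-y,-np.ones_like(x)],-1)
    o=T[:3,3]; rw=r@T[:3,:3].T
    if d is None: return o,rw
    return o+rw*np.atleast_1d(d)[:,None]
def onz(p,u,v,z):
    o,r=unproj(p,u,v,None); return o+r*((z-o[2])/r[:,2])[:,None]
def cloud(p,d):
    v,u=np.mgrid[:d.shape[0],:d.shape[1]]
    return unproj(p,u.ravel(),v.ravel(),d.ravel()).reshape(*d.shape,3)
def save(n,im): cv2.imwrite('pics/'+n+'.png',cv2.cvtColor(im,cv2.COLOR_RGB2BGR))
E
python3 - <<'E'
from h import *
for n in('scene','top','wrist'):
    im,d,p=snap(n); np.savez(n+'.npz',im=im,d=d,p=np.array(p,dtype=object)); save(n,im)
    print(n,np.round(p['mtx'],1).tolist(),p['k1'],np.round(p['view'],3).tolist())
im=np.hstack([cv2.imread(f'pics/{n}.png') for n in('scene','top')])
print(read_state(),env.grasp_offset)
E
```

```text
scene [[416.8, 0.0, 251.8], [0.0, 416.8, 193.5], [0.0, 0.0, 1.0]] -0.06551125197912264 [[0.867, 0.498, 0.013, -0.484], [-0.398, 0.678, 0.617, 0.062], [0.299, -0.541, 0.786, -1.583], [0.0, 0.0, 0.0, 1.0]]
top [[454.9, 0.0, 260.1], [0.0, 454.9, 194.5], [0.0, 0.0, 1.0]] -0.008296346318963577 [[0.02, -1.0, 0.004, 0.07], [0.991, 0.02, 0.134, -0.498], [-0.134, 0.001, 0.991, -1.403], [0.0, 0.0, 0.0, 1.0]]
wrist [[316.5, 0.0, 253.4], [0.0, 316.5, 187.3], [0.0, 0.0, 1.0]] -0.07393639022945028 [[0.236, -0.972, -0.002, -0.575], [0.931, 0.227, -0.288, 0.04], [0.28, 0.066, 0.958, -0.38], [0.0, 0.0, 0.0, 1.0]]
{'clock': 0.15, 'joints': array([-1.46701742e+00,  1.50872444e-01,  1.43781004e+00,  6.58602976e-06,
        1.55383577e+00, -1.34017895e-01]), 'dq': array([-0.00031608, -0.00115204, -0.00245637, -0.00026683,  0.00063681,
        0.00038791]), 'tau': array([ 1.95443652e-03, -7.13380408e+01, -5.71044552e+01, -6.95981998e-05,
        7.16420473e-03, -1.99078795e-05]), 'ee_pos': array([ 0.13541779, -0.55880591,  0.40425009]), 'orientation': array([-3.11849388e+00, -3.72540935e-01, -3.23148932e-05]), 'contact_force': array([-1.07463788, -0.13390159, -0.29897199]), 'ft_torque': array([0.03741162, 0.04729323, 0.01141685]), 'grip_force': 0.0, 'opening': 0.08552656683036003} 0.1547
```

View pics/top.png

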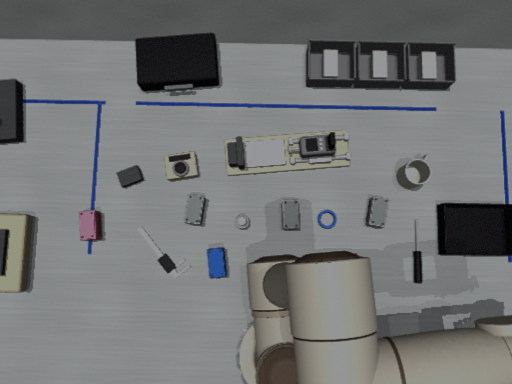

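View pics/scene.png

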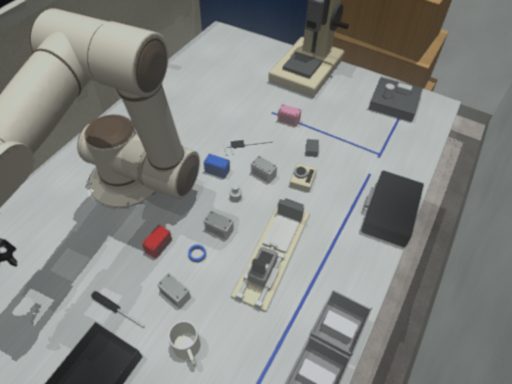

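Top view: the grey housings are at about (195,209), (290,214) and (377,212). The stand runs from the back stop at (236,153) to the handle at (333,142), and the console button is at (181,168). Look-alikes to reject: blue (217,262), pink (90,225) and, in the scene view, red (157,240). The grey ones match the description.

```bash
cat > m.py <<'E'
from h import *
f=np.load('top.npz',allow_pickle=True); im,d,p=f['im'],f['d'],f['p'].item(); C=cloud(p,d)
g=np.load('scene.npz',allow_pickle=True); ims,ds,ps=g['im'],g['d'],g['p'].item(); Cs=cloud(ps,ds)
def box(C,x0,x1,y0,y1,z0,z1):
    m=(C[...,0]>x0)&(C[...,0]<x1)&(C[...,1]>y0)&(C[...,1]<y1)&(C[...,2]>z0)&(C[...,2]<z1); return C[m]
def rect(P):
    q=(P[:,:2]*1000).astype(np.float32); (c,s,a)=cv2.minAreaRect(q); b=cv2.boxPoints((c,s,a))
    e1,e2=b[1]-b[0],b[2]-b[1]; L=e1 if np.linalg.norm(e1)>np.linalg.norm(e2) else e2
    return np.round(c,1),np.round(s,1),round(np.degrees(np.arctan2(L[1],L[0]))%180,1),np.round(np.median(P[:,2])*1000,1),len(P)
for n,(u,v) in dict(left=(195,209),mid=(290,214),right=(377,212)).items():
    c=onz(p,u,v,.06)[0]
    for nm,CC in(('top',C),('scene',Cs)):
        print(n,nm,*rect(box(CC,c[0]-.07,c[0]+.07,c[1]-.06,c[1]+.06,.05,.075)))
print('bench',np.median(C[205:215,330:350,2]))
for n,(u,v) in dict(stop=(236,153),plate=(265,152),base=(285,136),handle=(332,141),console=(181,160),btn=(180,169),gauge=(315,146)).items():
    print(n,np.round(C[v-1:v+2,u-1:u+2].reshape(-1,3).mean(0),4))
c=onz(p,285,153,.02)[0]
for nm,CC in(('top',C),('scene',Cs)):
    b=lambda z0,z1,y0=-.3,y1=.3:box(CC,c[0]-.1,c[0]+.1,c[1]+y0,c[1]+y1,z0,z1)
    for t,a in dict(base=(.01,.025),plate=(.027,.035,0.0,.16),stop=(.08,.098,0.08,.2),handle=(.14,.16)).items(): 
        P=b(*a); 
        if len(P)>5: print(nm,t,*rect(P))
    q=onz(p,180,168,.04)[0]
    for z0,z1 in((.03,.04),(.04,.07)):
        P=box(CC,q[0]-.07,q[0]+.07,q[1]-.07,q[1]+.07,z0,z1)
        if len(P)>5: print(nm,'console',z0,*rect(P))
x=cv2.resize(im[100:280,150:430],None,fx=2.8,fy=2.8,interpolation=2); save('crop',x)
E
python3 m.py
```

```text
left top [445.7 283.2] [50.3 90.1] 173.2 60.5 477
left scene [447.4 277.6] [50.5 91.6] 175.8 58.6 256
mid top [435.2 -16.7] [87.5 50.1] 1.5 60.7 468
mid scene [436.3 -20.4] [90.1 53.1] 2.7 58.8 351
right top [ 449.  -287.2] [50.3 90.3] 172.1 61.0 457
right scene [ 450.6 -291.8] [50.9 92.4] 172.1 60.4 469
bench -0.0007607948380862206
stop [0.6205 0.1573 0.0721]
plate [0.6357 0.0667 0.0282]
base [0.6932 0.0025 0.0157]
handle [ 0.6449 -0.129   0.15  ]
console [0.6011 0.3326 0.042 ]
btn [0.5695 0.3322 0.0552]
gauge [ 0.6435 -0.0862  0.0902]
top base [645.7   8.5] [178.  588.2] 90.7 15.4 1686
top plate [631.4  81.2] [ 85.4 157.5] 97.7 29.9 736
top stop [624.9 144.4] [89.4 19.8] 6.0 88.6 188
top handle [ 653.  -131.6] [39.2 16.3] 4.0 150.2 80
top console 0.03 [586.9 334.3] [79.7 99.9] 100.5 34.0 491
top console 0.04 [583.8 334.3] [68.4 91.1] 97.3 49.6 219
scene base [637.  42.] [120.8 505.9] 95.7 14.1 1480
scene plate [633.3  74.3] [ 85.9 149.4] 94.4 29.0 455
scene stop [625.7 141.3] [89.9 24.2] 7.7 86.0 154
scene handle [ 654.8 -135.3] [39.6 17.8] 6.0 148.4 83
scene console 0.03 [589.3 328.7] [ 78.5 101.4] 98.7 33.2 233
scene console 0.04 [583.6 315.1] [49.2 71.3] 112.4 49.2 115
```

View pics/crop.png

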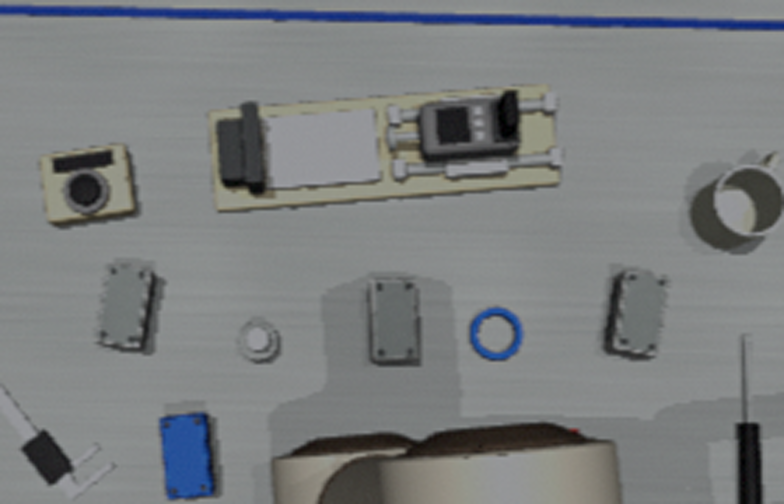

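The crop confirms three grey lidded boxes, at crop pixels (127,305), (394,320) and (638,312), with the blue one separate at (187,455). Heights (60 mm), sizes (50x90), plate (30 mm) and handle (150 mm) all agree with the text.

```bash
cat > go.py <<'E'
import sys
from h import *
# go.py x y z(grasp point, mm) yawY(deg) : move numbers
def go(x,y,z,a):
    s=read_state(); R0=R.from_rotvec(s['orientation']); a=np.radians(a)
    Y=np.array([np.cos(a),np.sin(a),0]);Z=np.array([0,0,-1.]);X=np.cross(Y,Z)
    R1=R.from_matrix(np.stack([X,Y,Z],1)); t=np.array([x,y,z])/1000+[0,0,env.grasp_offset]
    dp=R0.inv().apply(t-s['ee_pos']); dr=(R0.inv()*R1).as_rotvec()
    print('offset',np.round(dp/.3,4).tolist(),'dr',np.round(dr/(2*np.pi),5).tolist())
    g=s['ee_pos']-[0,0,env.grasp_offset]
    print('t',round(s['clock'],2),'grasp',np.round(g*1000,1),'yawY',np.round(np.degrees(np.arctan2(*R0.as_matrix()[[1,0],1])),2),'F',np.round(s['contact_force'],2),'open',round(s['opening']*1000,1))
    return s
if __name__=='__main__': go(*map(float,sys.argv[1:5]))
E
python3 go.py 450 -289.5 140 -98
```

```text
offset [1.2305, -0.6251, 0.3659] dr [-0.00015, 1e-05, 0.06007]
t 0.15 grasp [ 135.4 -558.8  249.6] yawY -76.38 F [-1.07 -0.13 -0.3 ] open 85.5
```

Call:
{"op": "move_arm", "data": {
  "offset": [
    [0.98,-0.5,0.29],
    [0.98,-0.5,0.29],
    [0.98,-0.5,0.29],
    [0.98,-0.5,0.29],
    [0.98,-0.5,0.29],
    [0.98,-0.5,0.29],
    [0.98,-0.5,0.29],
    [0.98,-0.5,0.29],
    [0.98,-0.5,0.29],
    [0.98,-0.5,0.29]
  ],
  "dr": [
    [0,0,0.06],
    [0,0,0.06],
    [0,0,0.06],
    [0,0,0.06],
    [0,0,0.06],
    [0,0,0.06],
    [0,0,0.06],
    [0,0,0.06],
    [0,0,0.06],
    [0,0,0.06]
  ],
  "hand": -1,
  "squeeze": 40
}}

```text
clock: 0.98
ee_pos: [0.3879, -0.3412, 0.3164]
orientation: [-3.132, 0.213, 0.001]
contact_force: [-0.4, -0.9, -0.2]
opening: 0.0852
grip_force: 0.0
```

```bash
python3 go.py 450 -289.5 90 -98;python3 go.py 450 -289.5 36 -98
```

```text
offset [0.1821, -0.1982, 0.2392] dr [-0.00032, 0.00016, 0.00064]
t 0.98 grasp [ 387.9 -341.2  161.7] yawY -97.77 F [-0.43 -0.88 -0.23] open 85.2
offset [0.1823, -0.1979, 0.4192] dr [-0.00032, 0.00016, 0.00064]
t 0.98 grasp [ 387.9 -341.2  161.7] yawY -97.77 F [-0.43 -0.88 -0.23] open 85.2
```

Call:
{"op": "move_arm", "data": {
  "offset": [
    [0.18,-0.198,0.1],
    [0.18,-0.198,0.1],
    [0.18,-0.198,0.1],
    [0.18,-0.198,0.1],
    [0.18,-0.198,0.2],
    [0.18,-0.198,0.2],
    [0.18,-0.198,0.2],
    [0.18,-0.198,0.2],
    [0.18,-0.198,0.2],
    [0.18,-0.198,0.2]
  ],
  "dr": [
    [0,0,0],
    [0,0,0],
    [0,0,0],
    [0,0,0],
    [0,0,0],
    [0,0,0],
    [0,0,0],
    [0,0,0],
    [0,0,0],
    [0,0,0]
  ]
}}

```text
clock: 1.82
ee_pos: [0.4474, -0.2929, 0.2589]
orientation: [3.133, -0.219, 0.002]
contact_force: [-0.1, 0.7, 0.4]
opening: 0.0851
grip_force: 0.0
```

```bash
cat >> m.py <<'E'
E
cat > w.py <<'E'
from go import *
import sys
# wrist view: rect of lid-height points near x y
x,y=[float(v)/1000 for v in sys.argv[1:3]]
im,d,p=snap('wrist'); C=cloud(p,d); 
m=(abs(C[...,0]-x)<.075)&(abs(C[...,1]-y)<.075)&(C[...,2]>.05)&(C[...,2]<.07)&(d>0.1)
m=cv2.morphologyEx(m.astype(np.uint8),cv2.MORPH_OPEN,np.ones((5,5)))>0
P=C[m]; (c,s_,a)=cv2.minAreaRect((P[:,:2]*1000).astype(np.float32)); print('rect',c,s_,a,np.median(P[:,2]),len(P))
go(*map(float,sys.argv[3:7])); save(sys.argv[7],im)
E
python3 w.py 450 -289 450 -289.5 36 -98 w1
```

```text
rect (446.8460388183594, -289.42462158203125) (50.48531723022461, 90.34834289550781) 80.92288970947266 0.0633156216785049 12338
offset [0.0066, -0.0122, 0.2267] dr [0.0001, -0.00017, 1e-05]
t 1.87 grasp [ 447.5 -292.8  104. ] yawY -98.0 F [-0.21  0.21 -0.18] open 85.2
```

Call:
{"op": "move_arm", "data": {
  "offset": [
    [-0.003,-0.011,0.1],
    [-0.003,-0.011,0.22],
    [-0.003,-0.011,0.22],
    [-0.003,-0.011,0.22],
    [-0.003,-0.011,0.22],
    [-0.003,-0.011,0.22],
    [-0.003,-0.011,0.22],
    [-0.003,-0.011,0.22],
    [-0.003,-0.011,0.22],
    [-0.003,-0.011,0.22]
  ],
  "dr": [
    [0,0,0.0028],
    [0,0,0.0028],
    [0,0,0.0028],
    [0,0,0.0028],
    [0,0,0.0028],
    [0,0,0.0028],
    [0,0,0.0028],
    [0,0,0.0028],
    [0,0,0.0028],
    [0,0,0.0028]
  ]
}}

```text
clock: 2.7
ee_pos: [0.4472, -0.2891, 0.1921]
orientation: [3.132, -0.246, 0.001]
contact_force: [-0.6, -1.0, -0.3]
opening: 0.0855
grip_force: 0.0
```

Call:
{"op": "move_arm", "data": {
  "offset": [
    [0,0,0],
    [0,0,0],
    [0,0,0],
    [0,0,0],
    [0,0,0],
    [0,0,0],
    [0,0,0],
    [0,0,0],
    [0,0,0],
    [0,0,0]
  ],
  "dr": [
    [0,0,0],
    [0,0,0],
    [0,0,0],
    [0,0,0],
    [0,0,0],
    [0,0,0],
    [0,0,0],
    [0,0,0],
    [0,0,0],
    [0,0,0]
  ],
  "hand": 1,
  "squeeze": 40
}}

```text
clock: 3.53
ee_pos: [0.4471, -0.2891, 0.1918]
orientation: [3.132, -0.246, 0.0]
contact_force: [-0.2, -0.6, 3.4]
opening: 0.0497
grip_force: 42.2
```

Call:
{"op": "move_arm", "data": {
  "offset": [
    [0,0,0],
    [0,0,-0.02],
    [0,0,-0.06],
    [0,0,-0.06],
    [0,0,-0.06],
    [0,0,-0.06],
    [0,0,-0.06],
    [0,0,-0.06],
    [0,0,-0.06],
    [0,0,-0.06]
  ],
  "dr": [
    [0,0,0],
    [0,0,0],
    [0,0,0],
    [0,0,0],
    [0,0,0],
    [0,0,0],
    [0,0,0],
    [0,0,0],
    [0,0,0],
    [0,0,0]
  ]
}}

```text
clock: 4.37
ee_pos: [0.4471, -0.289, 0.2095]
orientation: [-3.132, 0.246, 0.0]
contact_force: [0.4, -0.3, -3.0]
opening: 0.0498
grip_force: 41.9
```

```bash
cat > f.py <<'E'
from h import *
F=[]
for i in range(6):
    imaging.read_camera('wrist'); F.append(read_state()['contact_force'])
print(np.round(np.mean(F,0),2),np.round(np.std(F,0),2), np.round(read_state()['ee_pos'],4))
E
python3 f.py
```

```text
[ 0.35  0.07 -2.42] [0.32 0.23 0.29] [ 0.4471 -0.289   0.2097]
```

Light at 2.4 N, so I'll set it back and go to the middle one.

Call:
{"op": "move_arm", "data": {
  "offset": [
    [0,0,0.03],
    [0,0,0.05],
    [0,0,0.058],
    [0,0,0.06],
    [0,0,0.06],
    [0,0,0.06],
    [0,0,0.06],
    [0,0,0.06],
    [0,0,0.06],
    [0,0,0.06]
  ],
  "dr": [
    [0,0,0],
    [0,0,0],
    [0,0,0],
    [0,0,0],
    [0,0,0],
    [0,0,0],
    [0,0,0],
    [0,0,0],
    [0,0,0],
    [0,0,0]
  ]
}}

```text
clock: 5.5
ee_pos: [0.4469, -0.2889, 0.1917]
orientation: [-3.131, 0.246, 0.001]
contact_force: [-6.4, 5.1, 11.6]
opening: 0.0495
grip_force: 43.4
```

Call:
{"op": "move_arm", "data": {
  "offset": [
    [0,0,0],
    [0,0,0],
    [0,0,0],
    [0,0,0],
    [0,0,0],
    [0,0,-0.1],
    [0,0,-0.2],
    [0,0,-0.3],
    [0,0,-0.4],
    [0,0,-0.4]
  ],
  "dr": [
    [0,0,0],
    [0,0,0],
    [0,0,0],
    [0,0,0],
    [0,0,0],
    [0,0,0],
    [0,0,0],
    [0,0,0],
    [0,0,0],
    [0,0,0]
  ],
  "hand": -1
}}

```text
clock: 6.33
ee_pos: [0.4477, -0.2895, 0.3175]
orientation: [3.127, -0.245, 0.01]
contact_force: [0.1, -0.3, 0.1]
opening: 0.0853
grip_force: 0.0
```

```bash
python3 go.py 435 -18.5 100 -88
```

```text
offset [-0.1843, -0.8865, 0.2045] dr [0.00074, -0.00097, -0.03049]
t 6.33 grasp [ 447.7 -289.5  162.8] yawY -98.98 F [ 0.07 -0.31  0.14] open 85.3
```

Call:
{"op": "move_arm", "data": {
  "offset": [
    [-0.18,-0.88,0.15],
    [-0.18,-0.88,0.15],
    [-0.18,-0.88,0.15],
    [-0.18,-0.88,0.15],
    [-0.18,-0.88,0.15],
    [-0.18,-0.88,0.15],
    [-0.18,-0.88,0.19],
    [-0.18,-0.88,0.19],
    [-0.18,-0.88,0.19],
    [-0.18,-0.88,0.19]
  ],
  "dr": [
    [0,0,-0.0305],
    [0,0,-0.0305],
    [0,0,-0.0305],
    [0,0,-0.0305],
    [0,0,-0.0305],
    [0,0,-0.0305],
    [0,0,-0.0305],
    [0,0,-0.0305],
    [0,0,-0.0305],
    [0,0,-0.0305]
  ]
}}

```text
clock: 7.17
ee_pos: [0.4352, -0.0201, 0.2549]
orientation: [3.141, 0.056, 0.0]
contact_force: [0.3, 0.6, -0.5]
opening: 0.0855
grip_force: 0.0
```

```bash
python3 w.py 435 -18 435 -18.5 36 -88 w2
```

```text
rect (434.3527526855469, -15.97450065612793) (89.4144287109375, 50.515594482421875) 1.8344175815582275 0.06330041979907294 12903
offset [-0.0009, -0.0068, 0.2146] dr [4e-05, -0.0001, -9e-05]
t 7.22 grasp [435.3 -20.5 100.4] yawY -88.03 F [-0.18 -1.45  0.54] open 85.3
```

Call:
{"op": "move_arm", "data": {
  "offset": [
    [-0.003,-0.015,0.08],
    [-0.003,-0.015,0.215],
    [-0.003,-0.015,0.215],
    [-0.003,-0.015,0.215],
    [-0.003,-0.015,0.215],
    [-0.003,-0.015,0.215],
    [-0.003,-0.015,0.215],
    [-0.003,-0.015,0.215],
    [-0.003,-0.015,0.215],
    [-0.003,-0.015,0.215]
  ],
  "dr": [
    [0,0,0],
    [0,0,0],
    [0,0,0],
    [0,0,0],
    [0,0,0],
    [0,0,0],
    [0,0,0],
    [0,0,0],
    [0,0,0],
    [0,0,0]
  ]
}}

```text
clock: 8.05
ee_pos: [0.434, -0.0154, 0.1907]
orientation: [3.141, 0.055, 0.001]
contact_force: [0.3, 0.2, 0.2]
opening: 0.0857
grip_force: 0.0
```

Call:
{"op": "move_arm", "data": {
  "offset": [
    [0,0,0],
    [0,0,0],
    [0,0,0],
    [0,0,0],
    [0,0,0],
    [0,0,0],
    [0,0,0],
    [0,0,0],
    [0,0,0],
    [0,0,0]
  ],
  "dr": [
    [0,0,0],
    [0,0,0],
    [0,0,0],
    [0,0,0],
    [0,0,0],
    [0,0,0],
    [0,0,0],
    [0,0,0],
    [0,0,0],
    [0,0,0]
  ],
  "hand": 1,
  "squeeze": 40
}}

```text
clock: 8.88
ee_pos: [0.434, -0.0153, 0.1903]
orientation: [-3.141, -0.055, -0.0]
contact_force: [-1.6, 1.3, 5.0]
opening: 0.0491
grip_force: 42.3
```

Call:
{"op": "move_arm", "data": {
  "offset": [
    [0,0,0],
    [0,0,-0.02],
    [0,0,-0.06],
    [0,0,-0.06],
    [0,0,-0.06],
    [0,0,-0.06],
    [0,0,-0.06],
    [0,0,-0.06],
    [0,0,-0.06],
    [0,0,-0.06]
  ],
  "dr": [
    [0,0,0],
    [0,0,0],
    [0,0,0],
    [0,0,0],
    [0,0,0],
    [0,0,0],
    [0,0,0],
    [0,0,0],
    [0,0,0],
    [0,0,0]
  ]
}}

```text
clock: 9.72
ee_pos: [0.4339, -0.0154, 0.208]
orientation: [-3.141, -0.055, 0.001]
contact_force: [-0.1, -1.0, -2.4]
opening: 0.0495
grip_force: 42.1
```

```bash
python3 f.py
```

```text
[ 0.24  0.12 -2.66] [0.46 0.09 0.27] [ 0.4339 -0.0154  0.2082]
```

Light again at 2.7 N. I'll set it back and lift the left one.

Call:
{"op": "move_arm", "data": {
  "offset": [
    [0,0,0.03],
    [0,0,0.05],
    [0,0,0.057],
    [0,0,0.059],
    [0,0,0.059],
    [0,0,0.059],
    [0,0,0.059],
    [0,0,0.059],
    [0,0,0.059],
    [0,0,0.059]
  ],
  "dr": [
    [0,0,0],
    [0,0,0],
    [0,0,0],
    [0,0,0],
    [0,0,0],
    [0,0,0],
    [0,0,0],
    [0,0,0],
    [0,0,0],
    [0,0,0]
  ]
}}

```text
clock: 10.85
ee_pos: [0.4337, -0.0153, 0.1903]
orientation: [-3.141, -0.055, 0.002]
contact_force: [-6.9, 1.0, 9.8]
opening: 0.0496
grip_force: 43.2
```

Call:
{"op": "move_arm", "data": {
  "offset": [
    [0,0,0],
    [0,0,0],
    [0,0,0],
    [0,0,0],
    [0,0,0],
    [0,0,-0.1],
    [0,0,-0.2],
    [0,0,-0.3],
    [0,0,-0.4],
    [0,0,-0.4]
  ],
  "dr": [
    [0,0,0],
    [0,0,0],
    [0,0,0],
    [0,0,0],
    [0,0,0],
    [0,0,0],
    [0,0,0],
    [0,0,0],
    [0,0,0],
    [0,0,0]
  ],
  "hand": -1
}}

```text
clock: 11.68
ee_pos: [0.4348, -0.0155, 0.3158]
orientation: [3.139, 0.055, 0.011]
contact_force: [0.9, 0.1, 1.6]
opening: 0.0854
grip_force: 0.0
```

```bash
python3 go.py 445 282 102 -96
```

```text
offset [0.0674, -0.9903, 0.1959] dr [0.0002, -0.00117, 0.02223]
t 11.68 grasp [434.8 -15.5 161.1] yawY -88.0 F [0.94 0.06 1.63] open 85.4
```

Call:
{"op": "move_arm", "data": {
  "offset": [
    [0.067,-0.985,0.1],
    [0.067,-0.985,0.1],
    [0.067,-0.985,0.1],
    [0.067,-0.985,0.1],
    [0.067,-0.985,0.1],
    [0.067,-0.985,0.1],
    [0.067,-0.985,0.19],
    [0.067,-0.985,0.19],
    [0.067,-0.985,0.19],
    [0.067,-0.985,0.19]
  ],
  "dr": [
    [0,0,0.022],
    [0,0,0.022],
    [0,0,0.022],
    [0,0,0.022],
    [0,0,0.022],
    [0,0,0.022],
    [0,0,0.022],
    [0,0,0.022],
    [0,0,0.022],
    [0,0,0.022]
  ]
}}

```text
clock: 12.52
ee_pos: [0.4433, 0.2814, 0.2525]
orientation: [3.137, -0.159, -0.003]
contact_force: [-0.7, -0.2, 0.4]
opening: 0.0857
grip_force: 0.0
```

```bash
python3 w.py 445 282 445 282 37 -96 w3
```

```text
rect (443.79248046875, 283.7567443847656) (50.3672981262207, 90.0150146484375) 82.87704467773438 0.06330817496468252 13294
offset [0.0041, -0.0051, 0.2052] dr [7e-05, 0.0001, 0.00035]
t 12.57 grasp [443.7 280.6  98.6] yawY -95.87 F [-0.11 -0.93 -0.11] open 85.1
```

Call:
{"op": "move_arm", "data": {
  "offset": [
    [-0.001,-0.0105,0.08],
    [-0.001,-0.0105,0.205],
    [-0.001,-0.0105,0.205],
    [-0.001,-0.0105,0.205],
    [-0.001,-0.0105,0.205],
    [-0.001,-0.0105,0.205],
    [-0.001,-0.0105,0.205],
    [-0.001,-0.0105,0.205],
    [-0.001,-0.0105,0.205],
    [-0.001,-0.0105,0.205]
  ],
  "dr": [
    [0,0,0.0035],
    [0,0,0.0035],
    [0,0,0.0035],
    [0,0,0.0035],
    [0,0,0.0035],
    [0,0,0.0035],
    [0,0,0.0035],
    [0,0,0.0035],
    [0,0,0.0035],
    [0,0,0.0035]
  ]
}}

```text
clock: 13.4
ee_pos: [0.4438, 0.2839, 0.1925]
orientation: [-3.135, 0.197, -0.001]
contact_force: [-0.1, 0.2, 0.2]
opening: 0.0857
grip_force: 0.0
```

Call:
{"op": "move_arm", "data": {
  "offset": [
    [0,0,0],
    [0,0,0],
    [0,0,0],
    [0,0,0],
    [0,0,0],
    [0,0,0],
    [0,0,0],
    [0,0,0],
    [0,0,0],
    [0,0,0]
  ],
  "dr": [
    [0,0,0],
    [0,0,0],
    [0,0,0],
    [0,0,0],
    [0,0,0],
    [0,0,0],
    [0,0,0],
    [0,0,0],
    [0,0,0],
    [0,0,0]
  ],
  "hand": 1,
  "squeeze": 50
}}

```text
clock: 14.23
ee_pos: [0.4438, 0.2839, 0.1923]
orientation: [-3.135, 0.197, -0.0]
contact_force: [-1.2, 1.1, 5.8]
opening: 0.0495
grip_force: 53.3
```

Call:
{"op": "move_arm", "data": {
  "offset": [
    [0,0,0],
    [0,0,-0.02],
    [0,0,-0.06],
    [0,0,-0.06],
    [0,0,-0.06],
    [0,0,-0.06],
    [0,0,-0.06],
    [0,0,-0.06],
    [0,0,-0.06],
    [0,0,-0.06]
  ],
  "dr": [
    [0,0,0],
    [0,0,0],
    [0,0,0],
    [0,0,0],
    [0,0,0],
    [0,0,0],
    [0,0,0],
    [0,0,0],
    [0,0,0],
    [0,0,0]
  ]
}}

```text
clock: 15.07
ee_pos: [0.4437, 0.2838, 0.2098]
orientation: [3.135, -0.197, -0.001]
contact_force: [0.1, -0.5, -4.7]
opening: 0.0493
grip_force: 53.4
```

```bash
python3 f.py
```

```text
[ 0.08  0.06 -5.49] [0.38 0.57 0.17] [0.4437 0.2838 0.21  ]
```

Heavy at 5.5 N, so this is the filled one. I'll raise it and carry it over the plate, staying clear of the stop.

```bash
python3 go.py 633 68 160 6
```

```text
offset [0.7158, 0.6349, -0.349] dr [-1e-05, 0.0, -0.28661]
t 15.37 grasp [443.7 283.8  55.3] yawY -97.18 F [ 0.05  0.14 -5.47] open 49.5
```

Call:
{"op": "move_arm", "data": {
  "offset": [
    [0,0,-0.1],
    [0,0,-0.2],
    [0,0,-0.3],
    [0,0,-0.38],
    [0,0,-0.38],
    [0.1,0.1,-0.38],
    [0.2,0.15,-0.38],
    [0.2,0.15,-0.38],
    [0.2,0.15,-0.38],
    [0.2,0.15,-0.38]
  ],
  "dr": [
    [0,0,0],
    [0,0,0],
    [0,0,-0.02],
    [0,0,-0.04],
    [0,0,-0.06],
    [0,0,-0.08],
    [0,0,-0.1],
    [0,0,-0.12],
    [0,0,-0.14],
    [0,0,-0.14]
  ]
}}

```text
clock: 16.2
ee_pos: [0.4981, 0.231, 0.3238]
orientation: [-2.917, -1.167, 0.001]
contact_force: [0.0, -0.2, -5.2]
opening: 0.0497
grip_force: 56.5
```

```bash
python3 go.py 633 68 150 6
```

```text
offset [-0.0493, 0.7037, 0.0634] dr [-8e-05, 3e-05, -0.14551]
t 16.2 grasp [498.1 231.  169.1] yawY -46.39 F [ 0.03 -0.2  -5.23] open 49.7
```

Call:
{"op": "move_arm", "data": {
  "offset": [
    [-0.01,0.1,0],
    [-0.02,0.2,0],
    [-0.03,0.3,0.01],
    [-0.04,0.4,0.02],
    [-0.045,0.5,0.04],
    [-0.049,0.6,0.05],
    [-0.049,0.7,0.06],
    [-0.049,0.704,0.063],
    [-0.049,0.704,0.063],
    [-0.049,0.704,0.063]
  ],
  "dr": [
    [0,0,-0.02],
    [0,0,-0.04],
    [0,0,-0.06],
    [0,0,-0.08],
    [0,0,-0.1],
    [0,0,-0.12],
    [0,0,-0.14],
    [0,0,-0.1455],
    [0,0,-0.1455],
    [0,0,-0.1455]
  ]
}}

```text
clock: 17.03
ee_pos: [0.6314, 0.0677, 0.3047]
orientation: [-2.113, -2.324, 0.001]
contact_force: [0.0, -0.4, -5.5]
opening: 0.0492
grip_force: 56.6
```

```bash
python3 go.py 633 68 150 6; python3 - <<'E'
from h import *
for n in('wrist','top'):
    im,d,p=snap(n); save('hov_'+n,im); np.savez('hov_'+n+'.npz',im=im,d=d,p=np.array(p,dtype=object))
E
```

```text
offset [0.0005, 0.0053, 0.0001] dr [-0.00014, -7e-05, -0.0015]
t 17.03 grasp [631.4  67.7 150. ] yawY 5.46 F [ 0.   -0.45 -5.53] open 49.2
```

View pics/hov_wrist.png

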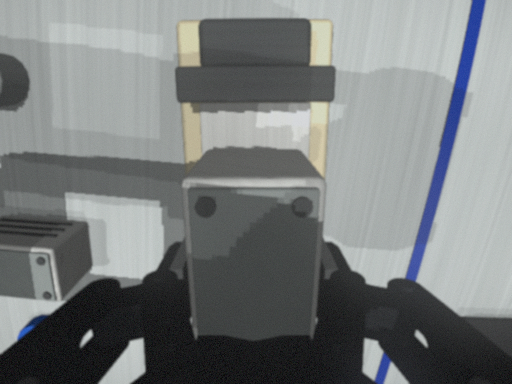

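The wrist view shows the stop's top bar at rows 67–102, cols 177–335, beyond the held housing, which is straight in the gripper. I'll measure the stop precisely.

```bash
cat > st.py <<'E'
from h import *
f=np.load('hov_wrist.npz',allow_pickle=True); d,p=f['d'],f['p'].item(); C=cloud(p,d)[:125]
def r(m,n):
    m=cv2.morphologyEx(m.astype(np.uint8),cv2.MORPH_OPEN,np.ones((3,3)))>0
    P=C[m]; c,s,a=cv2.minAreaRect((P[:,:2]*1000).astype(np.float32)); print(n,np.round(c,1),np.round(s,1),round(a,2),'z',np.round(np.percentile(P[:,2],[5,50,95])*1000,1),len(P))
near=(abs(C[...,0]-.63)<.1)&(abs(C[...,1]-.14)<.1)
r(near&(C[...,2]>.085)&(C[...,2]<.1),'stop top')
r(near&(C[...,2]>.06)&(C[...,2]<.08),'foot')
e=C[94:101,190:322]; print('near lower rows', [np.round(C[k,[195,256,315]]*1000,1).tolist() for k in(96,99,101,103,106,110)])
E
python3 st.py; ls pics
```

```text
stop top [623.5 144.8] [90.4 20.2] 5.91 z [89.5 90.8 91.9] 5781
foot [620.7 170.4] [70.5 27.8] 5.26 z [65.1 66.7 68. ] 5178
near lower rows [[[590.3, 135.1, 90.3], [624.6, 138.3, 90.9], [657.4, 141.6, 92.1]], [[590.4, 133.4, 90.8], [624.7, 136.6, 91.1], [657.9, 139.9, 90.5]], [[590.7, 132.4, 92.0], [624.9, 135.5, 88.2], [658.2, 138.9, 89.8]], [[577.5, 127.9, 17.0], [625.5, 132.7, 30.4], [672.4, 137.0, 16.3]], [[577.9, 125.6, 18.7], [625.7, 130.5, 30.4], [672.5, 134.7, 17.2]], [[577.8, 122.4, 17.3], [626.0, 127.6, 31.0], [673.1, 131.6, 16.4]]]
crop.png
hov_top.png
hov_wrist.png
scene.png
top.png
w1.png
w2.png
w3.png
wrist.png
```

```bash
python3 go.py 629.4 87.1 72 5.9
```

```text
offset [0.0626, 0.0003, 0.2621] dr [0.0, -4e-05, -0.00103]
t 17.13 grasp [631.1  68.4 150.6] yawY 5.53 F [ 0.11 -0.73 -5.48] open 49.4
```

Call:
{"op": "move_arm", "data": {
  "offset": [
    [0.03,0,0],
    [0.063,0,0],
    [0.063,0,0.05],
    [0.063,0,0.1],
    [0.063,0,0.15],
    [0.063,0,0.2],
    [0.063,0,0.24],
    [0.063,0,0.255],
    [0.063,0,0.255],
    [0.063,0,0.255]
  ],
  "dr": [
    [0,0,-0.001],
    [0,0,-0.001],
    [0,0,-0.001],
    [0,0,-0.001],
    [0,0,-0.001],
    [0,0,-0.001],
    [0,0,-0.001],
    [0,0,-0.001],
    [0,0,-0.001],
    [0,0,-0.001]
  ]
}}

```text
clock: 17.97
ee_pos: [0.6298, 0.0869, 0.2292]
orientation: [2.103, 2.334, 0.001]
contact_force: [-0.2, -0.1, -4.6]
opening: 0.0498
grip_force: 56.6
```

```bash
python3 go.py 629.4 87.1 63.2 5.9
```

```text
offset [0.0007, -0.0013, 0.0376] dr [7e-05, -2e-05, 0.0002]
t 17.97 grasp [629.8  86.9  74.5] yawY 5.97 F [-0.16 -0.07 -4.62] open 49.8
```

Call:
{"op": "move_arm", "data": {
  "offset": [
    [0,0,0.01],
    [0,0,0.02],
    [0,0,0.03],
    [0,0,0.037],
    [0,0,0.037],
    [0,0,0.037],
    [0,0,0.037],
    [0,0,0.037],
    [0,0,0.037],
    [0,0,0.037]
  ],
  "dr": [
    [0,0,0],
    [0,0,0],
    [0,0,0],
    [0,0,0],
    [0,0,0],
    [0,0,0],
    [0,0,0],
    [0,0,0],
    [0,0,0],
    [0,0,0]
  ]
}}

```text
clock: 18.8
ee_pos: [0.6298, 0.0865, 0.2177]
orientation: [2.103, 2.334, 0.001]
contact_force: [3.2, 1.0, -1.7]
opening: 0.0497
grip_force: 57.2
```

```bash
python3 f.py
```

```text
[ 2.49  0.42 -1.69] [0.5  0.37 0.36] [0.6297 0.0865 0.2176]
```

Call:
{"op": "move_arm", "data": {
  "offset": [
    [0.003,0,0],
    [0.006,0,0],
    [0.009,0,0],
    [0.012,0,0],
    [0.012,0,0],
    [0.012,0,0],
    [0.012,0,0],
    [0.012,0,0],
    [0.012,0,0],
    [0.012,0,0]
  ],
  "dr": [
    [0,0,0],
    [0,0,0],
    [0,0,0],
    [0,0,0],
    [0,0,0],
    [0,0,0],
    [0,0,0],
    [0,0,0],
    [0,0,0],
    [0,0,0]
  ]
}}

```text
clock: 19.93
ee_pos: [0.6292, 0.0899, 0.2174]
orientation: [-2.103, -2.334, 0.001]
contact_force: [-0.9, -5.2, -1.8]
opening: 0.0494
grip_force: 57.0
```

Call:
{"op": "move_arm", "data": {
  "offset": [
    [0.001,0,0],
    [0.002,0,0],
    [0.003,0,0],
    [0.003,0,0],
    [0.003,0,0],
    [0.003,0,0],
    [0.003,0,0],
    [0.003,0,0],
    [0.003,0,0],
    [0.003,0,0]
  ],
  "dr": [
    [0,0,0],
    [0,0,0],
    [0,0,0],
    [0,0,0],
    [0,0,0],
    [0,0,0],
    [0,0,0],
    [0,0,0],
    [0,0,0],
    [0,0,0]
  ]
}}

```text
clock: 20.77
ee_pos: [0.6292, 0.0901, 0.2174]
orientation: [2.103, 2.333, -0.002]
contact_force: [0.0, -13.0, -2.2]
opening: 0.0495
grip_force: 57.2
```

Call:
{"op": "move_arm", "data": {
  "offset": [
    [0,0,0],
    [0,0,0],
    [0,0,0],
    [0,0,0],
    [0,0,0],
    [0,0,0],
    [0,0,-0.1],
    [0,0,-0.2],
    [0,0,-0.3],
    [0,0,-0.4]
  ],
  "dr": [
    [0,0,0],
    [0,0,0],
    [0,0,0],
    [0,0,0],
    [0,0,0],
    [0,0,0],
    [0,0,0],
    [0,0,0],
    [0,0,0],
    [0,0,0]
  ],
  "hand": -1
}}

```text
clock: 21.6
ee_pos: [0.629, 0.091, 0.339]
orientation: [-2.103, -2.334, 0.0]
contact_force: [1.0, 1.0, -0.6]
opening: 0.0853
grip_force: 0.0
```

```bash
python3 go.py 653 -132.5 200 5.9
```

```text
offset [-0.7494, 0.0021, -0.0526] dr [-2e-05, -3e-05, 0.00018]
t 21.6 grasp [629.   91.  184.3] yawY 5.96 F [ 0.98  1.05 -0.64] open 85.3
```

Call:
{"op": "move_arm", "data": {
  "offset": [
    [0,0,-0.05],
    [-0.1,0,-0.05],
    [-0.2,0,-0.05],
    [-0.75,0.002,-0.05],
    [-0.75,0.002,-0.05],
    [-0.75,0.002,-0.05],
    [-0.75,0.002,-0.05],
    [-0.75,0.002,-0.05],
    [-0.75,0.002,-0.05],
    [-0.75,0.002,-0.05]
  ],
  "dr": [
    [0,0,0],
    [0,0,0],
    [0,0,0],
    [0,0,0],
    [0,0,0],
    [0,0,0],
    [0,0,0],
    [0,0,0],
    [0,0,0],
    [0,0,0]
  ]
}}

```text
clock: 22.43
ee_pos: [0.6532, -0.1327, 0.3523]
orientation: [-2.103, -2.333, -0.0]
contact_force: [-0.0, 0.3, 0.5]
opening: 0.0855
grip_force: 0.0
```

```bash
sed -e 's/>.05)/>.14)/;s/<.07)&(d/<.16)\&(d/' w.py > w2.py; python3 w2.py 653 -133 653 -132.5 131 5.9 w4
```

```text
rect (651.7647094726562, -131.21617126464844) (39.72733688354492, 16.301475524902344) 5.415671348571777 0.15243851982536566 2017
offset [-0.0014, -0.0007, 0.2227] dr [-0.0, -7e-05, 0.00023]
t 22.48 grasp [ 653.2 -132.1  197.8] yawY 5.98 F [ 0.59 -0.21 -1.3 ] open 85.2
```

View pics/w4.png

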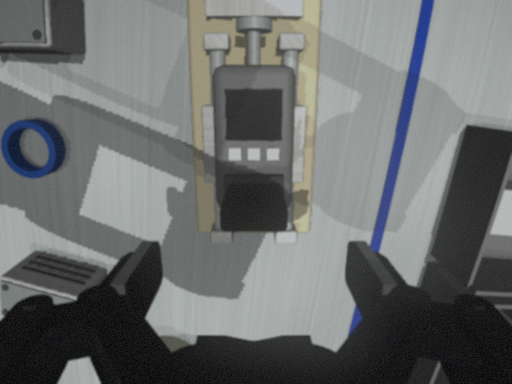

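The handle top sits between the fingers at about (253,205), with the spindle tip at (254,20) near the plate. The handle is at (651.8,-131.2), z 152, so the tip is about 51 mm from the housing.

Call:
{"op": "move_arm", "data": {
  "offset": [
    [0.003,-0.004,0.05],
    [0.003,-0.004,0.1],
    [0.003,-0.004,0.15],
    [0.003,-0.004,0.2],
    [0.003,-0.004,0.22],
    [0.003,-0.004,0.22],
    [0.003,-0.004,0.22],
    [0.003,-0.004,0.22],
    [0.003,-0.004,0.22],
    [0.003,-0.004,0.22]
  ],
  "dr": [
    [0,0,0],
    [0,0,0],
    [0,0,0],
    [0,0,0],
    [0,0,0],
    [0,0,0],
    [0,0,0],
    [0,0,0],
    [0,0,0],
    [0,0,0]
  ]
}}

```text
clock: 23.32
ee_pos: [0.652, -0.132, 0.2874]
orientation: [2.102, 2.333, 0.001]
contact_force: [0.3, -0.4, -0.0]
opening: 0.0852
grip_force: 0.0
```

Call:
{"op": "move_arm", "data": {
  "offset": [
    [0,0,0],
    [0,0,0],
    [0,0,0],
    [0,0,0],
    [0,0,0],
    [0,0,0],
    [0,0,0],
    [0,0,0],
    [0,0,0],
    [0,0,0]
  ],
  "dr": [
    [0,0,0],
    [0,0,0],
    [0,0,0],
    [0,0,0],
    [0,0,0],
    [0,0,0],
    [0,0,0],
    [0,0,0],
    [0,0,0],
    [0,0,0]
  ],
  "hand": 1,
  "squeeze": 60
}}

```text
clock: 24.15
ee_pos: [0.6525, -0.1319, 0.287]
orientation: [2.101, 2.333, 0.003]
contact_force: [11.0, 0.5, 0.7]
opening: 0.0392
grip_force: 67.0
```

```bash
python3 f.py
```

```text
[10.47  0.68  0.9 ] [0.37 0.65 0.27] [ 0.6525 -0.1319  0.2871]
```

Call:
{"op": "move_arm", "data": {
  "offset": [
    [0.01,0.003,0],
    [0.025,0.003,0],
    [0.04,0.003,0],
    [0.055,0.003,0],
    [0.07,0.003,0],
    [0.085,0.003,0],
    [0.1,0.003,0],
    [0.115,0.003,0],
    [0.13,0.003,0],
    [0.133,0.003,0]
  ],
  "dr": [
    [0,0,0],
    [0,0,0],
    [0,0,0],
    [0,0,0],
    [0,0,0],
    [0,0,0],
    [0,0,0],
    [0,0,0],
    [0,0,0],
    [0,0,0]
  ]
}}

```text
clock: 25.28
ee_pos: [0.6488, -0.0924, 0.2871]
orientation: [2.102, 2.332, -0.0]
contact_force: [2.3, -7.4, 3.0]
opening: 0.0391
grip_force: 67.2
```

```bash
python3 f.py
```

```text
[ 2.2  -3.32  4.64] [0.68 0.37 0.87] [ 0.6488 -0.0925  0.287 ]
```

Call:
{"op": "move_arm", "data": {
  "offset": [
    [0.003,0,0],
    [0.006,0,0],
    [0.009,0,0],
    [0.012,0,0],
    [0.015,0,0],
    [0.018,0,0],
    [0.021,0,0],
    [0.024,0,0],
    [0.027,0,0],
    [0.03,0,0]
  ],
  "dr": [
    [0,0,0],
    [0,0,0],
    [0,0,0],
    [0,0,0],
    [0,0,0],
    [0,0,0],
    [0,0,0],
    [0,0,0],
    [0,0,0],
    [0,0,0]
  ]
}}

```text
clock: 26.42
ee_pos: [0.6479, -0.0839, 0.287]
orientation: [2.102, 2.332, -0.0]
contact_force: [3.5, -8.2, 4.8]
opening: 0.0392
grip_force: 67.5
```

Call:
{"op": "move_arm", "data": {
  "offset": [
    [0.002,0,0],
    [0.004,0,0],
    [0.006,0,0],
    [0.008,0,0],
    [0.01,0,0],
    [0.012,0,0],
    [0.014,0,0],
    [0.016,0,0],
    [0.018,0,0],
    [0.02,0,0]
  ],
  "dr": [
    [0,0,0],
    [0,0,0],
    [0,0,0],
    [0,0,0],
    [0,0,0],
    [0,0,0],
    [0,0,0],
    [0,0,0],
    [0,0,0],
    [0,0,0]
  ]
}}

```text
clock: 27.25
ee_pos: [0.6473, -0.0781, 0.287]
orientation: [2.102, 2.332, -0.0]
contact_force: [3.4, -9.2, 3.7]
opening: 0.0393
grip_force: 67.5
```

Call:
{"op": "move_arm", "data": {
  "offset": [
    [0.002,0,0],
    [0.004,0,0],
    [0.006,0,0],
    [0.008,0,0],
    [0.01,0,0],
    [0.012,0,0],
    [0.014,0,0],
    [0.016,0,0],
    [0.018,0,0],
    [0.02,0,0]
  ],
  "dr": [
    [0,0,0],
    [0,0,0],
    [0,0,0],
    [0,0,0],
    [0,0,0],
    [0,0,0],
    [0,0,0],
    [0,0,0],
    [0,0,0],
    [0,0,0]
  ]
}}

```text
clock: 28.08
ee_pos: [0.6467, -0.0725, 0.287]
orientation: [2.102, 2.331, -0.001]
contact_force: [4.8, -14.0, 3.8]
opening: 0.0393
grip_force: 67.5
```

```bash
python3 - <<'E'
from h import *
im,d,p=snap('wrist'); save('press',im); np.savez('press.npz',d=d,p=np.array(p,dtype=object),im=im)
E
```

```text
(no output)
```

View pics/press.png

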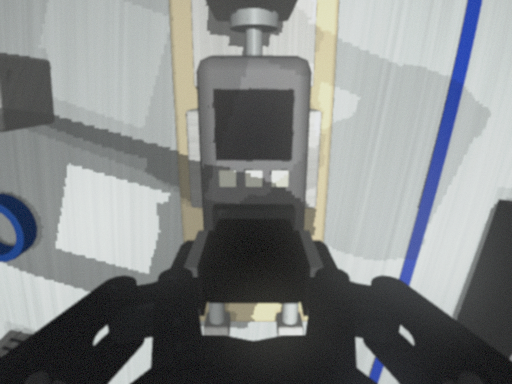

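Contact is clear: force along the rail rose from the 8 N drag to 14 N, about 5–6 N on the spindle. The picture shows the tip disc at (255,18) flat on the housing end. Next I release and lift.

Call:
{"op": "move_arm", "data": {
  "offset": [
    [0,0,0],
    [0,0,0],
    [0,0,0],
    [0,0,0],
    [0,0,0],
    [0,0,0],
    [0,0,-0.1],
    [0,0,-0.2],
    [0,0,-0.25],
    [0,0,-0.25]
  ],
  "dr": [
    [0,0,0],
    [0,0,0],
    [0,0,0],
    [0,0,0],
    [0,0,0],
    [0,0,0],
    [0,0,0],
    [0,0,0],
    [0,0,0],
    [0,0,0]
  ],
  "hand": -1
}}

```text
clock: 28.97
ee_pos: [0.6467, -0.0713, 0.3658]
orientation: [2.1, 2.33, 0.004]
contact_force: [0.3, -0.6, 0.0]
opening: 0.0856
grip_force: 0.0
```

```bash
cat > v.py <<'E'
from h import *
import sys
im,d,p=snap('wrist'); C=cloud(p,d); save(sys.argv[1],im)
def r(m,n):
    m=cv2.morphologyEx(m.astype(np.uint8),cv2.MORPH_OPEN,np.ones((3,3)))>0
    P=C[m]
    if len(P)<20: print(n,'none'); return
    c,s,a=cv2.minAreaRect((P[:,:2]*1000).astype(np.float32)); u=np.array([-.103,.9947]); t=P[:,:2]@u*1000
    print(n,np.round(c,1),np.round(s,1),round(a,2),'z',np.round(np.percentile(P[:,2],[5,50,95])*1000,1),'along',np.round(np.percentile(t,[1,99]),1),len(P))
N=(abs(C[...,0]-.64)<.07)&(d>.1); y=C[...,1];z=C[...,2]
r(N&(y<0)&(z>.14)&(z<.16),'handle'); r(N&(y>.03)&(y<.15)&(z>.08)&(z<.098),'housing/stop top')
E
python3 v.py rel; python3 go.py 636 10 185 5.9
```

```text
handle [645.5 -71.9] [39.9 15.8] 5.76 z [143.1 152.4 153.7] along [-145.4 -130.4] 1772
housing/stop top [631.2  55.1] [50. 21.] 6.11 z [83.7 88.  89.9] along [-20.2  -0.9] 2085
offset [0.2733, -0.0072, 0.0787] dr [0.00047, 0.00014, 0.00016]
t 29.02 grasp [646.6 -71.3 208.7] yawY 5.96 F [ 0.74 -0.27 -1.06] open 85.6
```

The tip is pressed in 8.2 mm (about 4.9 N) and the housing end is exactly 90 mm from the stop. Now to the console.

Call:
{"op": "move_arm", "data": {
  "offset": [
    [0.9,0.0,0.03],
    [0.9,0.0,0.03],
    [0.9,0.0,0.03],
    [0.9,0.0,0.03],
    [0.9,0.0,0.03],
    [0.9,0.0,0.03],
    [0.9,0.0,0.03],
    [0.9,0.0,0.03],
    [0.9,0.0,0.03],
    [0.9,0.0,0.03]
  ],
  "dr": [
    [0,0,0],
    [0,0,0],
    [0,0,0],
    [0,0,0],
    [0,0,0],
    [0,0,0],
    [0,0,0],
    [0,0,0],
    [0,0,0],
    [0,0,0]
  ],
  "hand": 1,
  "squeeze": 40
}}

```text
clock: 29.85
ee_pos: [0.6185, 0.1969, 0.3516]
orientation: [-2.102, -2.334, 0.002]
contact_force: [-1.1, 0.1, 0.2]
opening: 0.0002
grip_force: 0.0
```

```bash
python3 go.py 574 285 150 5.9
```

```text
offset [0.3076, -0.1167, 0.1565] dr [-0.00019, 4e-05, 0.00018]
t 29.85 grasp [618.5 196.9 196.9] yawY 5.97 F [-1.07  0.12  0.2 ] open 0.2
```

Call:
{"op": "move_arm", "data": {
  "offset": [
    [0.3,-0.115,0.0],
    [0.3,-0.115,0.0],
    [0.3,-0.115,0.05],
    [0.3,-0.115,0.15],
    [0.3,-0.115,0.15],
    [0.3,-0.115,0.15],
    [0.3,-0.115,0.15],
    [0.3,-0.115,0.15],
    [0.3,-0.115,0.15],
    [0.3,-0.115,0.15]
  ],
  "dr": [
    [0,0,0],
    [0,0,0],
    [0,0,0],
    [0,0,0],
    [0,0,0],
    [0,0,0],
    [0,0,0],
    [0,0,0],
    [0,0,0],
    [0,0,0]
  ]
}}

```text
clock: 30.68
ee_pos: [0.5752, 0.2827, 0.3085]
orientation: [2.104, 2.333, 0.002]
contact_force: [-0.5, -0.3, 0.7]
opening: 0.0001
grip_force: 0.0
```

```bash
python3 - <<'E'
from go import *
im,d,p=snap('wrist'); save('con',im); C=cloud(p,d)
m=(abs(C[...,0]-.585)<.06)&(abs(C[...,1]-.332)<.06)&(d>.1)&(C[...,2]>.03)&(C[...,2]<.08)
for a,b in((.03,.04),(.04,.048),(.048,.065)):
    mm=m&(C[...,2]>a)&(C[...,2]<b); P=C[mm]
    if len(P)<20: continue
    v,u=np.where(mm)
    print(a,cv2.minEnclosingCircle((P[:,:2]*1000).astype(np.float32)),np.median(P,0),len(P),u.min(),u.max(),v.min(),v.max())
go(574,285,150,5.9)
E
```

```text
0.03 ((585.5184326171875, 335.29400634765625), 61.781394958496094) [0.59476868 0.34915545 0.03595008] 9411 218 327 51 186
0.04 ((573.9733276367188, 333.12158203125), 26.108671188354492) [0.57342117 0.33725122 0.04740262] 1254 225 296 88 159
0.048 ((573.714111328125, 333.31219482421875), 25.345500946044922) [0.57360866 0.33425859 0.05738813] 2756 226 295 89 159
offset [0.0075, -0.0027, 0.012] dr [0.00015, -5e-05, 8e-05]
t 30.73 grasp [575.  282.8 153.6] yawY 5.93 F [-0.2   0.26 -0.01] open 0.1
```

View pics/con.png

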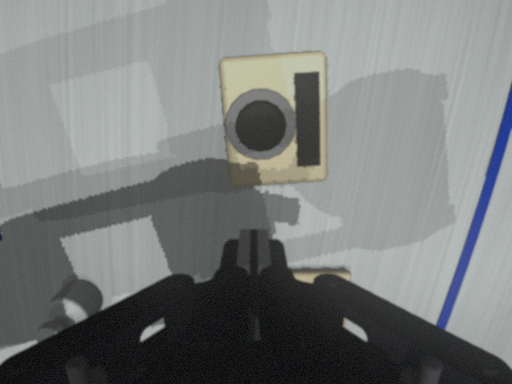

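The button is the black disc at (262,124) with a grey ring around it: centre (573.7,333.4), top near z 57.

```bash
python3 go.py 573.7 333.4 85 5.9
```

```text
offset [0.168, 0.0127, 0.2288] dr [0.00015, -5e-05, 8e-05]
t 30.73 grasp [575.  282.8 153.6] yawY 5.93 F [-0.2   0.26 -0.01] open 0.1
```

Call:
{"op": "move_arm", "data": {
  "offset": [
    [0.08,0.006,0],
    [0.168,0.0127,0],
    [0.168,0.0127,0.06],
    [0.168,0.0127,0.12],
    [0.168,0.0127,0.18],
    [0.168,0.0127,0.22],
    [0.168,0.0127,0.228],
    [0.168,0.0127,0.228],
    [0.168,0.0127,0.228],
    [0.168,0.0127,0.228]
  ],
  "dr": [
    [0,0,0],
    [0,0,0],
    [0,0,0],
    [0,0,0],
    [0,0,0],
    [0,0,0],
    [0,0,0],
    [0,0,0],
    [0,0,0],
    [0,0,0]
  ]
}}

```text
clock: 31.57
ee_pos: [0.5737, 0.3337, 0.2405]
orientation: [2.103, 2.333, 0.003]
contact_force: [0.2, -1.4, 0.3]
opening: -0.0001
grip_force: 0.0
```

Call:
{"op": "move_arm", "data": {
  "offset": [
    [0,0,0.005],
    [0,0,0.01],
    [0,0,0.015],
    [0,0,0.02],
    [0,0,0.025],
    [0,0,0.03],
    [0,0,0.035],
    [0,0,0.04],
    [0,0,0.04],
    [0,0,0.04]
  ],
  "dr": [
    [0,0,0],
    [0,0,0],
    [0,0,0],
    [0,0,0],
    [0,0,0],
    [0,0,0],
    [0,0,0],
    [0,0,0],
    [0,0,0],
    [0,0,0]
  ]
}}

```text
clock: 32.4
ee_pos: [0.5734, 0.3337, 0.2272]
orientation: [-2.103, -2.334, -0.0]
contact_force: [-1.1, -0.8, 2.4]
opening: -0.0002
grip_force: 1.3
```

Call:
{"op": "move_arm", "data": {
  "offset": [
    [0,0,0.002],
    [0,0,0.004],
    [0,0,0.006],
    [0,0,0.008],
    [0,0,0.01],
    [0,0,0.011],
    [0,0,0.012],
    [0,0,0.012],
    [0,0,0.012],
    [0,0,0.012]
  ],
  "dr": [
    [0,0,0],
    [0,0,0],
    [0,0,0],
    [0,0,0],
    [0,0,0],
    [0,0,0],
    [0,0,0],
    [0,0,0],
    [0,0,0],
    [0,0,0]
  ]
}}

```text
clock: 33.23
ee_pos: [0.5734, 0.3337, 0.2243]
orientation: [2.103, 2.334, 0.001]
contact_force: [-4.7, -2.3, 12.1]
opening: 0.0002
grip_force: 5.9
```

It bottomed out at 12 N, past the roughly 4 N of a full press. I'll lift off and check the scene.

Call:
{"op": "move_arm", "data": {
  "offset": [
    [0,0,0],
    [0,0,-0.02],
    [0,0,-0.05],
    [0,0,-0.1],
    [0,0,-0.2],
    [0,0,-0.3],
    [0,0,-0.4],
    [0,0,-0.4],
    [0,0,-0.4],
    [0,0,-0.4]
  ],
  "dr": [
    [0,0,0],
    [0,0,0],
    [0,0,0],
    [0,0,0],
    [0,0,0],
    [0,0,0],
    [0,0,0],
    [0,0,0],
    [0,0,0],
    [0,0,0]
  ]
}}

```text
clock: 34.07
ee_pos: [0.5732, 0.3336, 0.3434]
orientation: [-2.103, -2.334, 0.0]
contact_force: [-0.7, -0.4, -1.0]
opening: -0.0002
grip_force: 0.0
```

```bash
python3 - <<'E'
from h import *
im,d,p=snap('scene'); save('end',cv2.resize(im[80:340,100:420],None,fx=2.3,fy=2.3)); print(read_state()['contact_force'])
E
```

```text
[ 0.05054063  0.09193673 -0.7302171 ]
```

View pics/end.png

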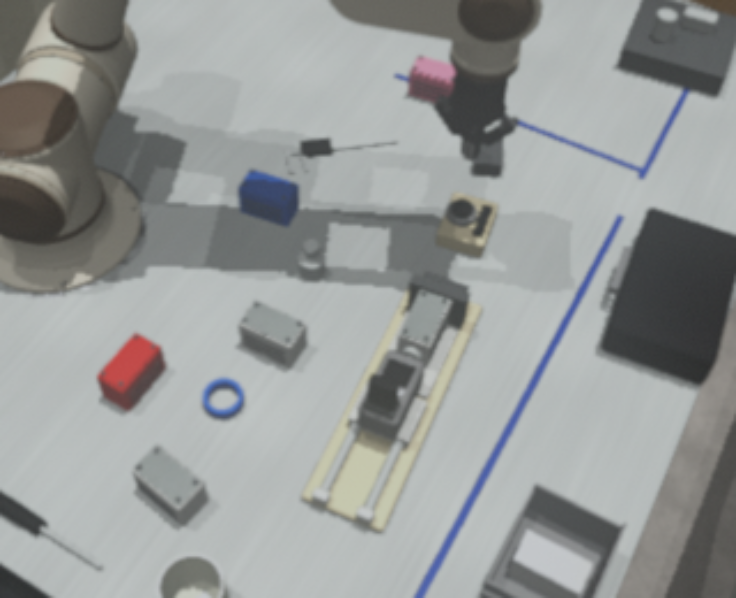

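The filled housing is on the plate at (425,320), seated against the stop with the gauge bearing on it. The two light ones stand at (272,333) and (170,485), and the bystanders visible in this view look undisturbed.

```bash
python3 -c "
from cell import job
print(job.finish_job())"
```

```text
the job is handed in; nothing more can be done
None
```

I found the filled housing (the left one, about 5.5 N when lifted) and seated it against the back stop. The spindle bears on it at about 4.9 N, the record button was pressed last, and I handed the job in at about 34 s; no verdict came back.

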